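Start a self-tapping wing screw in a sensor housing lid

TASK

The lid of the small instrument housing has two wing screws: one is already fully home, the other still stands high in its plain pilot hole. Start the standing one so that its self-tapping thread cuts in: press it down firmly and, keeping up the pressure, turn it clockwise (seen from above) by at least 60 degrees, then let go.

Things in the scene. Friction and masses are not known exactly. Their poses are not given: they have to be found in the camera images.
- screw_wing (a point): Standing screw: black wing head on a 7 mm steel shank, 24 mm of it bare above the hole. The point is the wing's centre, 100 mm above the worktop. The wing is an upright blade 30 mm long (this frame's x, may point any way), 9 mm thick (y; grip across this), 20 mm tall (z, up). Under it a round flange, 22 mm wide, from 14 to 11 mm below the point. Stays upright, cannot be pulled out.
- screw_thread (a joint): Angle of thread cut, rad: 0 at start, stop at 2.6. Grows only as the screw turns clockwise (from above) while pressed: below about 9 N it just spins without biting; with 12 to 22 N it bites, resists by about 0.05 N m and sinks 1 mm per 60 degrees.
- housing (a joint): How far the housing has sunk on its soft feet, m, 0 to 0.012 (stop): about 3 N per mm. The screw head has 2 mm of light play first and gives a little itself, so moving it 8 to 12 mm down in all presses with about 12 to 22 N. It springs up when let go.
- mat: Fixed black rubber mat 150 x 110 x 3 mm under the middle of the housing; origin at the centre of its underside, z up. The housing is 120 (x) by 80 mm (y), its white lid 57 mm above the worktop. Standing screw at x +44, y +25 mm in this frame; home screw (same wing head, its top only 86 mm above the worktop) at x -44, y -25 mm.
Not all that is in view belongs to the job. Leave any blue look-alike of the mat alone.

How it is judged:
At the end, for the whole second after the job is handed in: the standing screw's thread has been cut by at least 50 degrees (0.87 rad) of clockwise turning under pressure, and it is at rest (value of joint screw_thread above 0.87 rad and velocity of joint screw_thread below 0.1 rad/s); the robot touches nothing.
It also fails if it takes over 38 s, if anything falls off the work surface, if the arm or the gripper's body presses on something with over 40 N, if the wrist force passes 120 N, or if a joint passes its speed limit or range.

ROBOT

A 6-joint arm with a two-finger parallel gripper is mounted at the origin on a cart in front of the work surface, level with it; the furniture and walls round the work are solid. World frame = base frame: x ahead of the robot, y to its left, z up, the work surface at z = 0. Lengths are in m, angles in rad, forces in N, time in s.
With the tool pointing down it reaches from about 0.225 to 0.875 m from the base axis. Payload 3.4 kg.
Tool frame: the origin (TCP) lies midway between the tips of the shut fingers; the grasp point (between the pads) lies 19 mm behind it (manip.grasp_offset is the distance from the TCP to the grasp point, in m); x points along the fingers, y is the direction in which the jaws open and shut, and the axes are right-handed (so a half turn about x gives the same grasp; the last joint's range is limited). The gripper opens to 85 mm and grips with 20 to 120 N. Pads are 22 mm wide; open, the fingers measure 114 mm over their backs; the gripper's body (76 mm by 85 mm) begins 54 mm behind the grasp point. The pads swing forward as they close: fully open they stand 13 mm farther back than shut.
Start: joints at [-0.121, 0.276, 1.505, -0, 1.361, -0.121], TCP at [0.575, -0, 0.231] pointing down, gripper open.
Joint ranges: [-2.89, 2.89], [-0.75, 2.08], [0.22, 2.7], [-1.18, 4.32], [0.11, 2.71], [-2.7, 2.7]. Speed limits (rad/s): [2.57, 2.57, 3.14, 3.14, 3.14, 3.14].

INTERFACE

Orientations are given as a unit quaternion [w, x, y, z].
In Python, from rig import manip gives the robot as it stands.
- The arm moves only by the shell command python3 -m creep 'ROWS' [OPENING] [FORCE]. ROWS is a JSON object of lists of equal length, an entry for each row: "delta_pos": the shift along the tool's x, y, z in cm, a list of three; "dr": the turn, a rotation vector about the tool's x, y, z in rad, a list of three. In form: {"delta_pos": [[dx, dy, dz], ...], "dr": [[rx, ry, rz], ...]}. A call has 1 to 10 rows; each row is the pose to reach, as a shift and turn from the pose commanded when the call began, along the tool's axes at that moment; what a row does not reach only later rows make up. A row lasts 1/10 s, in which the tool goes at most 50 mm and 8.59 degrees, less where a joint would pass 70% of its speed; a pose out of reach is approached as far as the arm can. A call with a gripper value outside its range is refused whole. OPENING is the opening, from -1 (shut) to 1 (fully open), set as the call begins (- or left out, the last holds). The fingers move at their own pace and stop on an object; FORCE is the grip in N (left out, the last holds). Time passes only in rows, so rows that repeat a pose let the fingers close. It gives the time, the measured TCP pose, the force and the opening at its end, in the units of the state.
- manip.get_state(): the state, without advancing time (a new reading comes with each control period).
- manip.get_image(name): name is "scene" or "side" or "wrist"; returns a dict with "pixels" (480x640x3 uint8, blue, green, red), "depth" (480x640 float32, m along the optical axis (not along the pixel's ray), 0 where there is no reading), "intrinsics" (3x3 intrinsics, pixels), "rvec" (rotation vector, rad) and "tvec" (3), from world to camera coordinates, as OpenCV has them. Camera axes: x right, y down, z forward; pixel columns grow to the right and rows downward; lengths in m; the calibration is good to about 2 mm. A picture is of the moment at which its call begins.
- manip.sign_off(): hands the job in, once; it reports no verdict.
The state is a dict: "clock": time; "qpos": joint angles; "qd": joint speeds; "effort": joint torques, N m; "position": TCP position; "ee_rot": TCP orientation; "contact_force": force on the tool from outside, world axes, zero at the start; "moment": the same for the moment, N m; "width": finger opening in m.
Only numpy, scipy, OpenCV 4.12 (cv2) and the standard library are available. Lean on these libraries where they do the work, as an engineer would, in place of code of your own. Each camera call takes 0.05 s, during which the arm holds its last target. There are 200 camera calls.

## Working session

There is one attempt and no reset: what is moved stays moved. The work goes in short steps, Python scripts to look and compute and a shell command to move; the robot and the scene stay as the last step left them, time stands still between calls to the robot, and variables do not carry over. Pictures are saved under pics/ and viewed, about 8 in all and at most 12, crops included, and the job is handed in when it is done.

```bash
mkdir -p pics; cat > h.py <<'E'
import numpy as np, cv2
from rig import manip
def cam(n):
    d=manip.get_image(n); R=cv2.Rodrigues(np.array(d["rvec"],float))[0]; t=np.array(d["tvec"],float).ravel(); K=np.array(d["intrinsics"])
    return d["pixels"].copy(),d["depth"],K,R,t
def pts(dep,K,R,t):
    v,u=np.indices(dep.shape); c=np.stack([(u-K[0,2])/K[0,0]*dep,(v-K[1,2])/K[1,1]*dep,dep],-1)
    return (c-t)@R
def ray(u,v,z,K,R,t):
    d=R.T@np.linalg.inv(K)@np.array([u,v,1.]); o=-R.T@t
    return o+d*(z-o[2])/d[2]
E
python3 - <<'E'
from h import *
ims=[]
for n in("scene","side","wrist"):
    im,dep,K,R,t=cam(n); np.savez(f"pics/{n}0.npz",im=im,dep=dep,K=K,R=R,t=t); cv2.imwrite(f"pics/{n}0.png",im); print(n,-R.T@t)
s=manip.get_state(); print(s)
E
```

```text
scene [ 0.0851514  -0.20606127  0.59768512]
side [0.5799929  0.88516466 0.63596254]
wrist [0.57565864 0.07746406 0.37378694]
{'clock': 0.15, 'qpos': array([-1.21032314e-01,  2.76485760e-01,  1.50584937e+00,  3.06474051e-05,
        1.36072047e+00, -1.21006379e-01]), 'qd': array([ 0.00026948, -0.00216634, -0.00360847, -0.00068839,  0.00017238,
       -0.00113991]), 'effort': array([ 9.65923646e-04, -4.17143512e+01, -2.46032345e+01, -1.26433165e-04,
        7.58384820e-03, -3.43765259e-05]), 'position': array([5.74599271e-01, 3.57755084e-05, 2.30615077e-01]), 'ee_rot': array([ 0.49957803,  0.49969739,  0.50040553, -0.50031852]), 'contact_force': array([-0.90638943, -0.2127503 ,  0.64320795]), 'moment': array([ 0.04993707,  0.01012612, -0.05917868]), 'width': 0.0854699244255556}
```

View pics/scene0.png

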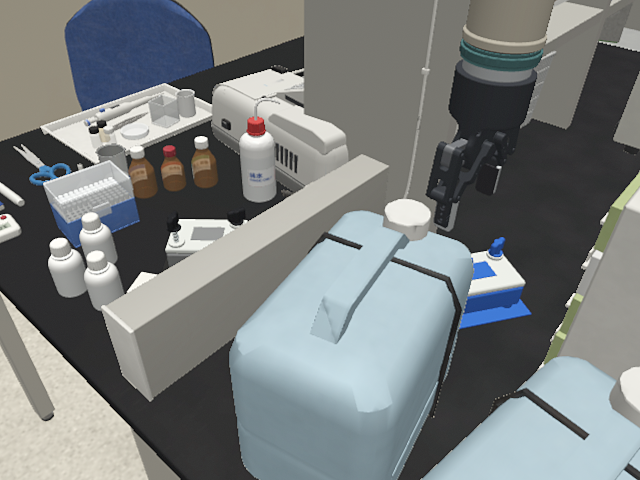

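View pics/wrist0.png

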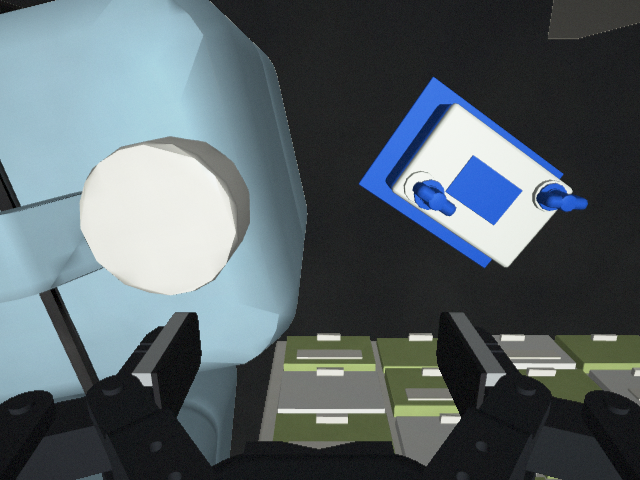

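The scene view shows the white-lidded housing with two black wings at about (173,230) and (236,215), beyond a low grey wall. The blue look-alike is at about (495,270). In the wrist view only the blue look-alike can be seen, at about (490,190). I'll take the side view next.

View pics/side0.png

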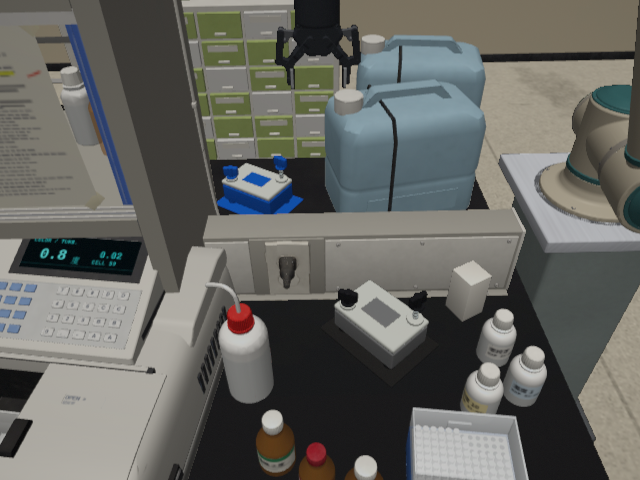

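```bash
python3 - <<'E'
from h import *
d=np.load("pics/scene0.npz"); P=pts(d["dep"],d["K"],d["R"],d["t"])
for u,v in [(173,220),(175,242),(236,213),(210,226),(200,235),(120,310),(110,305),(150,380),(380,163),(385,175),(145,275),(260,180),(330,150),(300,200),(405,210),(260,130),(420,100),(340,100),(340,30),(215,100)]: print((u,v),P[v,u].round(3))
m=(P[...,2]>.075)&(P[...,2]<.115)&(d["im"].max(-1)<60); m[:200]=0;m[260:]=0;m[:,260:]=0
n,l,s,c=cv2.connectedComponentsWithStats(m.astype(np.uint8))
for i in range(1,n):
    if s[i,4]>10: q=P[l==i]; print(s[i],q.mean(0).round(4),q.min(0).round(3),q.max(0).round(3))
E
```

```text
(173, 220) [0.44  0.386 0.105]
(175, 242) [0.438 0.389 0.062]
(236, 213) [0.536 0.355 0.083]
(210, 226) [0.506 0.388 0.056]
(200, 235) [0.479 0.379 0.058]
(120, 310) [0.274 0.259 0.129]
(110, 305) [0.271 0.276 0.128]
(150, 380) [0.27  0.222 0.034]
(380, 163) [0.753 0.236 0.129]
(385, 175) [0.749 0.222 0.113]
(145, 275) [0.353 0.338 0.083]
(260, 180) [0.661 0.433 0.052]
(330, 150) [0.729 0.326 0.129]
(300, 200) [0.583 0.261 0.128]
(405, 210) [0.52  0.044 0.248]
(260, 130) [0.677 0.444 0.144]
(420, 100) [0.754 0.179 0.258]
(340, 100) [0.762 0.335 0.207]
(340, 30) [0.763 0.342 0.32 ]
(215, 100) [0.755 0.663 0.106]
[227 207  18  13 160] [0.5356 0.3567 0.0823] [0.523 0.35  0.075] [0.55  0.365 0.088]
[166 211  15  21 225] [0.4395 0.3867 0.1015] [0.428 0.38  0.087] [0.456 0.4   0.112]
```

The candidates are:
- **Black wing at scene (173,230):** its top is at z≈0.11 and its shank is visible in side view at (418,300). This is the standing screw, at about (0.440, 0.387).
- **Black wing at scene (236,215):** its top is at z≈0.087, so it is the home screw.
- **Blue pair at scene (495,250):** this is the look-alike.

I'll rise over the can and the wall, then look down with the wrist camera.

```bash
python3 -m creep '{"delta_pos":[[-5,0,0],[-10,0,0],[-12,-1,-4],[-12,-3,-8],[-12,-5,-13],[-12,-7,-18],[-12,-9,-23],[-12,-11,-28],[-12,-13.5,-33],[-8,-13.5,-34]],"dr":[[0,0,0],[0,0,0],[0,0,0],[0,0,0],[0,0,0],[0,0,0],[0,0,0],[0,0,0],[0,0,0],[0,0,0]]}'
python3 -m creep '{"delta_pos":[[0,0,0],[0,0,0],[0,0,0]],"dr":[[0,0,0],[0,0,0],[0,0,0]]}'
python3 - <<'E'
from h import *
im,dep,K,R,t=cam("wrist"); np.savez("pics/w1.npz",im=im,dep=dep,K=K,R=R,t=t); cv2.imwrite("pics/w1.png",im)
print(-R.T@t,R[2]); s=manip.get_state(); print(s["position"],s["qpos"],s["ee_rot"])
P=pts(dep,K,R,t)
m=(P[...,2]>.07)&(P[...,2]<.116)&(im.max(-1)<60)&(abs(P[...,0]-.48)<.12)&(abs(P[...,1]-.38)<.08)
n,l,st,c=cv2.connectedComponentsWithStats(m.astype(np.uint8))
for i in range(1,n):
    if st[i,4]>60:
        q=P[l==i]; zt=q[:,2].max(); q=q[q[:,2]>zt-.012]; xy=q[:,:2].astype(np.float32); print(st[i],c[i],zt,q.mean(0),cv2.minAreaRect(xy))
E
```

```text
clock: 1.15
position: [0.4405, 0.3443, 0.3162]
ee_rot: [0.501, 0.504, 0.5, -0.495]
contact_force: [0.8, -0.9, -0.7]
width: 0.0856
clock: 1.45
position: [0.441, 0.3391, 0.3124]
ee_rot: [0.5, 0.501, 0.499, -0.5]
contact_force: [-0.1, 0.2, -0.3]
width: 0.0855
[0.44172013 0.41658903 0.45567   ] [ 3.99100636e-04 -3.04835358e-01 -9.52404980e-01]
[0.44122805 0.33900097 0.31279387] [ 5.30516803e-01  2.12174914e-01  1.39359191e+00 -6.81899040e-04
  1.53371419e+00  5.32074279e-01] [ 0.50003718  0.50104481  0.49919545 -0.49972073]
[304 125  32  26 558] [319.22401434 137.0734767 ] 0.11226081199684461 [0.44289887 0.39110608 0.10993766] ((0.4428003132343292, 0.3908814787864685), (0.02852311171591282, 0.012078260071575642), 43.44947052001953)
[407 162  34  20 382] [423.58376963 171.47905759] 0.0890647735967627 [0.53753674 0.35920402 0.08553879] ((0.5385765433311462, 0.3587659001350403), (0.012475285679101944, 0.028666255995631218), 60.102989196777344)
```

View pics/w1.png

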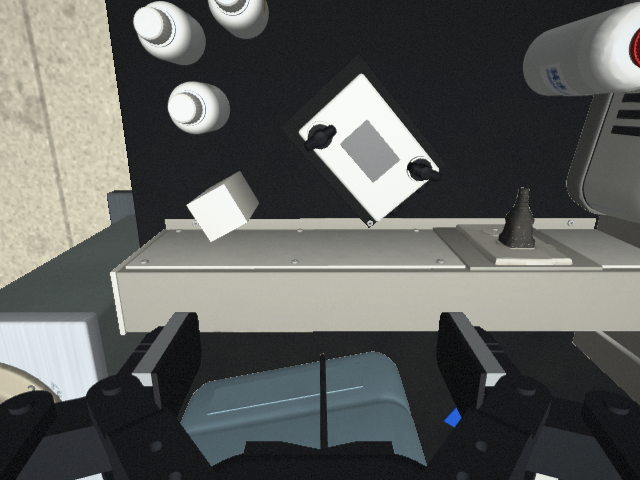

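The enlarged wrist view is clear. The standing screw with its visible shank is at (319,137), and the home screw is at (424,171). Both are black wings on a black mat. The wing's long axis lies at about 43° in world xy. I'll turn the jaws by −2.32 rad about the tool x axis, which leaves the last joint room for the clockwise turn, then take a closer look from directly above.

```bash
python3 -m creep '{"delta_pos":[[0,0,-2],[0,0,-4],[1,0,-5],[2,0,-5],[3,0,-5],[4,0,-5],[5,0,-5],[6,0,-5],[6,0,-5],[6,0,-5]],"dr":[[-0.14,0,0],[-0.28,0,0],[-0.42,0,0],[-0.56,0,0],[-0.7,0,0],[-0.84,0,0],[-0.98,0,0],[-1.12,0,0],[-1.26,0,0],[-1.4,0,0]]}'
python3 -m creep '{"delta_pos":[[1,0,0],[2,0,0],[3,0,0],[4,0,0],[5,0,0],[5,0,0],[5,0,0],[5,0,0],[5,0,0],[5,0,0]],"dr":[[-0.14,0,0],[-0.28,0,0],[-0.42,0,0],[-0.56,0,0],[-0.7,0,0],[-0.84,0,0],[-0.92,0,0],[-0.92,0,0],[-0.92,0,0],[-0.92,0,0]]}' 0.2
cat > look.py <<'E'
from h import *
import sys
from scipy.spatial.transform import Rotation as Ro
im,dep,K,R,t=cam("wrist"); cv2.imwrite(f"pics/{sys.argv[1]}.png",im)
s=manip.get_state(); q=s["ee_rot"]; T=Ro.from_quat(np.r_[q[1:],q[0]]).as_matrix(); print(s["position"],s["qpos"].round(3),"\n",T.round(4))
P=pts(dep,K,R,t)
m=(P[...,2]>.104)&(P[...,2]<.117)&(im.max(-1)<70)&(abs(P[...,0]-.44)<.035)&(abs(P[...,1]-.388)<.035)
n,l,st,c=cv2.connectedComponentsWithStats(m.astype(np.uint8)); i=1+st[1:,4].argmax()
v,u=np.nonzero(l==i); g=np.array([ray(a,b,.110,K,R,t)[:2] for a,b in zip(u,v)])
r=cv2.minAreaRect(g.astype(np.float32)); e=np.linalg.eigh(np.cov(g.T))[1][:,1]
ctr=g.mean(0); print(st[i],c[i],"zmed",np.median(P[l==i][:,2]),"mean",ctr,"rect",r,"axis deg",np.degrees(np.arctan2(e[1],e[0]))%180)
d=np.r_[ctr,0.092]-s["position"]; print("delta tool cm",(T.T@d*100).round(2)); f=T[:2,2]; print("tool z deg",np.degrees(np.arctan2(f[1],f[0]))%180)
E
python3 look.py w2
```

```text
clock: 2.5
position: [0.4415, 0.3887, 0.2525]
ee_rot: [0.705, 0.059, 0.704, -0.059]
contact_force: [0.2, -0.1, -0.7]
width: 0.0854
clock: 3.5
position: [0.4408, 0.3894, 0.2022]
ee_rot: [0.659, -0.258, 0.658, 0.258]
contact_force: [0.1, 0.2, -0.1]
width: 0.0511
[0.44055318 0.38954487 0.20203396] [ 0.606  0.312  1.526 -0.     1.303 -1.713] 
 [[ 7.000e-04 -6.798e-01  7.334e-01]
 [ 4.000e-04  7.334e-01  6.798e-01]
 [-1.000e+00 -2.000e-04  8.000e-04]]
[309 219  21  47 723] [319.04564315 241.74688797] zmed 0.11017040248342189 mean [0.44192068 0.38949502] rect ((0.4421910047531128, 0.3897207975387573), (0.02937859483063221, 0.012138213030993938), 42.73179626464844) axis deg 33.080101854647324
delta tool cm [11.   -0.09  0.09]
tool z deg 42.83179557356296
```

View pics/w2.png

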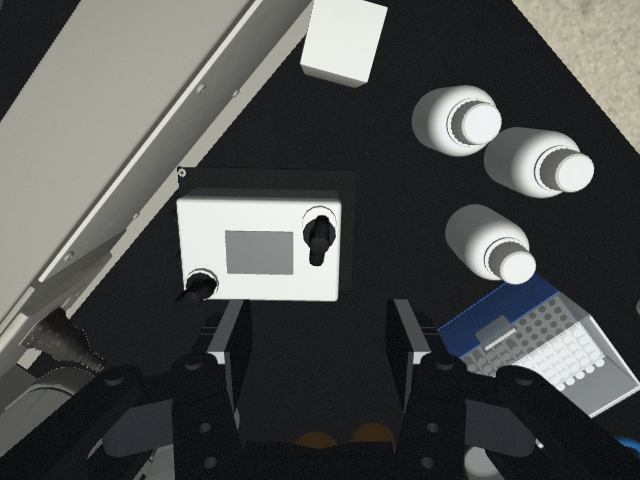

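```bash
python3 -c "
import cv2;im=cv2.imread('pics/w2.png')[195:285,265:385];cv2.imwrite('pics/c2.png',cv2.convertScaleAbs(cv2.resize(im,None,fx=6,fy=6,interpolation=cv2.INTER_CUBIC),alpha=1.8,beta=20))"
```

```text
(no output)
```

View pics/c2.png

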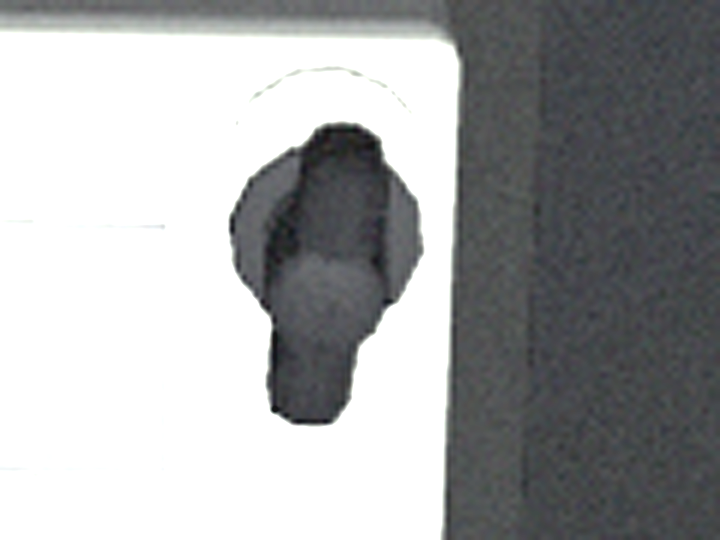

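The crop shows the flange, the central hub and the blade, which runs from crop (343,140) to (312,410). The blade is tilted about 7° from the tool z axis, and its centre matches the target. I'll turn +0.13 rad and descend so the fingertips stay just above the flange.

```bash
python3 -m creep '{"delta_pos":[[3,-0.1,0.1],[6,-0.1,0.1],[8,-0.1,0.1],[9.5,-0.1,0.1],[10.5,-0.1,0.1],[10.9,-0.1,0.1],[10.9,-0.1,0.1],[10.9,-0.1,0.1],[10.9,-0.1,0.1]],"dr":[[0.06,0,0],[0.13,0,0],[0.13,0,0],[0.13,0,0],[0.13,0,0],[0.13,0,0],[0.13,0,0],[0.13,0,0],[0.13,0,0]]}'
python3 -c "
from h import *
im=cam('wrist')[0];cv2.imwrite('pics/w3.png',im);print(manip.get_state()['position'])"
```

```text
clock: 4.45
position: [0.4421, 0.3901, 0.0935]
ee_rot: [0.674, -0.215, 0.673, 0.216]
contact_force: [0.7, -0.4, 1.2]
width: 0.0512
[0.44201443 0.39008523 0.09349064]
```

View pics/w3.png

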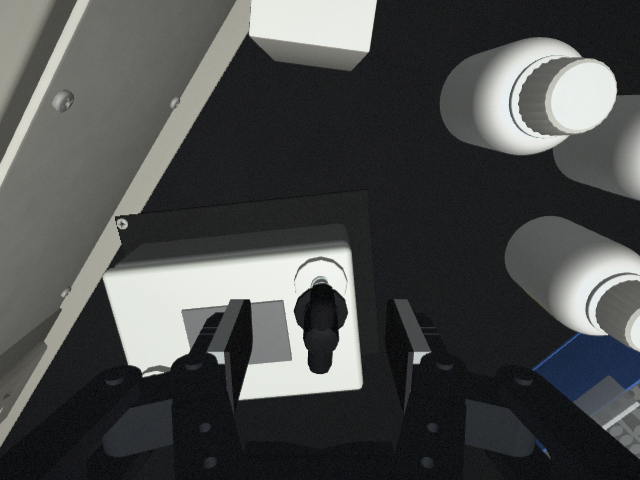

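The screw head, at about (320,330), sits centred between the pads at columns 240 and 400, and the blade is now aligned with the jaw plane. The height is 93.5 mm, so I'll drop 1 mm and close.

```bash
python3 -m creep '{"delta_pos":[[0.1,0,0],[0.1,0,0],[0.1,0,0],[0.1,0,0],[0.1,0,0],[0.1,0,0],[0.1,0,0],[0.1,0,0]],"dr":[[0,0,0],[0,0,0],[0,0,0],[0,0,0],[0,0,0],[0,0,0],[0,0,0],[0,0,0]]}' -1 80
python3 -c "
from h import *
s=manip.get_state();print(s['position'],s['contact_force'],s['moment'],s['width'])"
```

```text
clock: 5.3
position: [0.4412, 0.3901, 0.0916]
ee_rot: [0.673, -0.215, 0.674, 0.216]
contact_force: [-3.1, 3.2, 0.7]
width: 0.0071
[0.44118564 0.39009846 0.09159609] [-3.14873213  3.16146181  0.73801246] [0.49475895 0.41957391 0.02360741] 0.007112698020257558
```

```bash
python3 -m creep '{"delta_pos":[[0.2,0,0],[0.4,0,0],[0.6,0,0],[0.8,0,0],[0.9,0,0],[0.9,0,0],[0.9,0,0],[0.9,0,0]],"dr":[[0,0,0],[0,0,0],[0,0,0],[0,0,0],[0,0,0],[0,0,0],[0,0,0],[0,0,0]]}'
python3 -c "
from h import *
s=manip.get_state();print(s['position'],s['contact_force'],s['moment'],s['width'],s['qpos'])"
```

```text
clock: 6.1
position: [0.4413, 0.3901, 0.0847]
ee_rot: [0.674, -0.215, 0.673, 0.216]
contact_force: [-5.3, 1.9, 14.4]
width: 0.0071
[0.44130226 0.39014234 0.08474531] [-5.26534507  1.87246951 14.39733742] [0.23365482 1.09463334 0.02320674] 0.007145790164777938 [ 6.05414854e-01  4.10916882e-01  1.68940479e+00  8.08844957e-04
  1.04004790e+00 -1.58488035e+00]
```

It is pressing with 14.4 N. I'll turn clockwise (+tool x) while following it down.

```bash
python3 -m creep '{"delta_pos":[[0.15,0,0],[0.2,0,0],[0.2,0,0],[0.2,0,0],[0.25,0,0],[0.25,0,0]],"dr":[[0,0,0],[0.08,0,0],[0.16,0,0],[0.24,0,0],[0.32,0,0],[0.4,0,0]]}'
python3 -c "
from h import *
s=manip.get_state();print(s['position'],s['contact_force'],s['moment'],s['width'],s['qpos'][5])"
```

```text
clock: 6.7
position: [0.441, 0.3907, 0.083]
ee_rot: [0.703, -0.075, 0.703, 0.077]
contact_force: [-7.9, 3.2, 18.1]
width: 0.0066
[0.4410432  0.39070685 0.08297248] [-7.87876157  3.20753904 18.11460189] [0.39910307 1.47388514 0.07053776] 0.006622453692209435 -1.1817619872655196
```

```bash
python3 -m creep '{"delta_pos":[[0,0,0],[0.05,0,0],[0.05,0,0],[0.05,0,0],[0.05,0,0],[0.1,0,0],[0.1,0,0],[0.1,0,0]],"dr":[[0.08,0,0],[0.16,0,0],[0.24,0,0],[0.32,0,0],[0.4,0,0],[0.48,0,0],[0.56,0,0],[0.64,0,0]]}'
python3 -c "
from h import *
im=cam('wrist')[0];cv2.imwrite('pics/w4.png',im)
s=manip.get_state();print(s['position'],s['contact_force'],s['moment'],s['width'],s['qpos'][5])"
```

```text
clock: 7.5
position: [0.4411, 0.3918, 0.0822]
ee_rot: [0.691, 0.151, 0.691, -0.147]
contact_force: [-7.6, 4.2, 17.5]
width: 0.007
[0.44105364 0.39177227 0.0822609 ] [-8.57652539  4.85834099 18.40433702] [0.60949056 1.55002658 0.03252373] 0.0068466023628631295 -0.5391617031849152
```

View pics/w4.png

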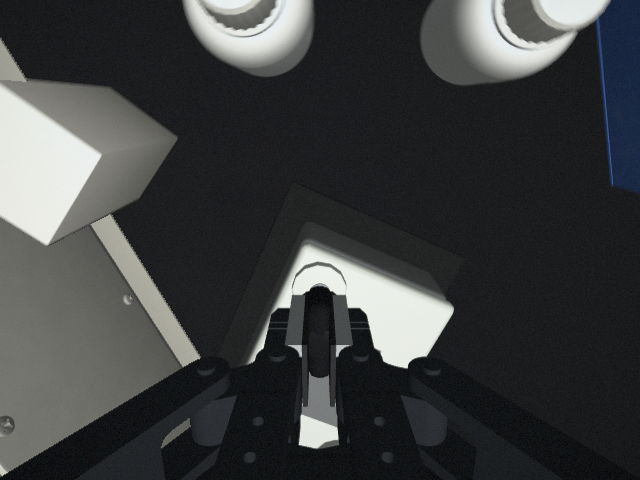

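The wing at (320,330) sits squarely between the pads and has turned with them. The total is about 1.04 rad so far, at 18 N. I'll add about 0.55 rad for margin.

```bash
python3 -m creep '{"delta_pos":[[0,0,0],[0.05,0,0],[0.05,0,0],[0.05,0,0],[0.05,0,0],[0.1,0,0],[0.1,0,0],[0.1,0,0],[0.1,0,0]],"dr":[[0.08,0,0],[0.16,0,0],[0.24,0,0],[0.32,0,0],[0.4,0,0],[0.48,0,0],[0.56,0,0],[0.56,0,0],[0.56,0,0]]}'
python3 -c "
from h import *
s=manip.get_state();print(s['position'],s['contact_force'],s['moment'],s['width'],s['qpos'][5])"
```

```text
clock: 8.45
position: [0.4417, 0.3925, 0.0816]
ee_rot: [0.623, 0.336, 0.624, -0.331]
contact_force: [-7.7, 6.4, 18.3]
width: 0.0072
[0.44165644 0.39251959 0.08159878] [-7.71793134  6.39594664 18.30811205] [0.92346041 1.46777935 0.00237203] 0.007214634590001657 0.015224453257951924
```

The tool has turned 1.6 rad under 18 N. It sank 1.4 mm over the last 1.2 rad at constant force, which matches a biting thread. I'll unload, open and withdraw.

```bash
python3 -m creep '{"delta_pos":[[-0.3,0,0],[-0.6,0,0],[-0.9,0,0],[-1.1,0,0],[-1.1,0,0]],"dr":[[0,0,0],[0,0,0],[0,0,0],[0,0,0],[0,0,0]]}'
python3 -m creep '{"delta_pos":[[0,0,0],[0,0,0],[0,0,0],[0,0,0],[-1,0,0],[-3,0,0],[-6,0,0],[-10,0,0],[-11,0,0],[-11,0,0]],"dr":[[0,0,0],[0,0,0],[0,0,0],[0,0,0],[0,0,0],[0,0,0],[0,0,0],[0,0,0],[0,0,0],[0,0,0]]}' 0.2
python3 - <<'E'
import sys; sys.argv=["look","w5"]
exec(open("look.py").read())
print(s["contact_force"],s["width"],s["clock"])
E
```

```text
clock: 8.95
position: [0.4416, 0.3924, 0.0897]
ee_rot: [0.623, 0.335, 0.624, -0.332]
contact_force: [-4.1, 8.4, 0.7]
width: 0.0066
clock: 9.95
position: [0.4428, 0.3904, 0.2019]
ee_rot: [0.625, 0.335, 0.623, -0.331]
contact_force: [0.3, -0.1, -0.2]
width: 0.051
[0.44169502 0.38969294 0.1998538 ] [ 0.605  0.315  1.528 -0.     1.297  0.015] 
 [[ 1.500e-03  8.310e-01  5.563e-01]
 [ 7.000e-04  5.563e-01 -8.310e-01]
 [-1.000e+00  1.600e-03  2.000e-04]]
[308 213  21  47 699] [317.90271817 235.7925608 ] zmed 0.10860228057334115 mean [0.44183806 0.39253459] rect ((0.44206690788269043, 0.3923054337501526), (0.012061132118105888, 0.02905336394906044), 33.61663055419922) axis deg 122.74239393153759
delta tool cm [10.79  0.15 -0.23]
tool z deg 123.80183377631798
[-0.8870241  -0.10405864 -0.89467838] 0.05140793815938485 10.0
```

View pics/w5.png

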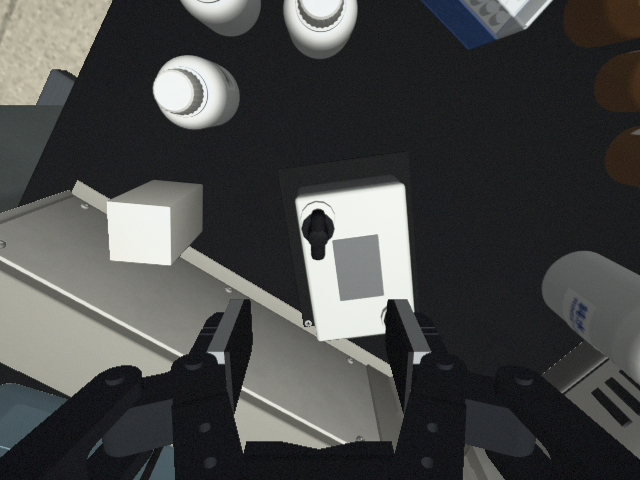

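The wing, at (318,235), went from about 35° to about −57°, roughly 92° clockwise. It stands 1.6 mm lower and the gripper is clear. I'll hand in.

```bash
python3 -c "
from rig import manip
print(manip.sign_off(),manip.get_state()['clock'])"
```

```text
the job is handed in; nothing more can be done
the job is handed in; nothing more can be done
```

The standing wing screw has been started, and the job is handed in. I gripped its wing just above the flange and pressed with 14–18 N. I turned the tool 1.6 rad (about 92°) clockwise, following the screw down, then unloaded, opened and withdrew straight up.

**Last checks:**
- **Turn:** in the wrist images the wing's axis went from about 35° to about −57°, roughly 92° clockwise.
- **Depth:** the wing's top is about 1.6 mm lower, which fits 1 mm per 60° of cut thread. I could not read the thread joint itself.
- **Clearance:** the gripper is about 11 cm above the screw, with no contact force beyond noise (under 1.5 N).
- **Time:** the clock read 10.0 s at the last reading, just before hand-in.

**Disagreements:**
- Two measures of the wing's starting angle differed: 43° from the outline box and 33° from the pixel spread. The hub's bulge probably misled the box, and an enlarged crop settled it at about 35°.
- The gripper read about 7 mm on the nominally 9 mm wing, but an image taken mid-turn showed the wing held squarely.
- A side force of up to about 10 N during the turn suggests the grip was slightly off-centre.

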